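Make up the compression and tension kits for the force rig

ROBOT

A 6-joint arm with a two-finger parallel gripper is mounted at the origin on the work surface. World frame = base frame: x ahead of the robot, y to its left, z up, the work surface at z = 0. Lengths are in m, angles in rad, forces in N, time in s.
With the tool pointing down it reaches from about 0.35 to 0.775 m from the base axis. Payload 5.5 kg.
Tool frame: the origin (TCP) lies at the very end of the fingers, on their centre line; the grasp point (between the pads) lies 19 mm behind it (grip_point_offset is the distance from the TCP to the grasp point, in m); z points along the fingers, y is the direction in which the jaws open and shut (so a half turn about z gives the same grasp; the last joint's range is limited). The gripper opens to 85 mm and grips with 20 to 120 N. Pads are 22 mm wide; open, the fingers measure 114 mm over their backs; the gripper's body (76 mm by 85 mm) begins 54 mm behind the grasp point. The pads swing forward as they close: fully open they stand 13 mm farther back than shut.
Start: joints at [1.112, 0.313, 0.046, 1.304, 0, 1.431], TCP at [0.18, 0.546, 0.231] pointing down, gripper open.
Joint ranges: [-2.76, 2.76], [-0.86, 1.69], [-1.03, 1.26], [-2.2, 2.34], [-1.47, 1.5], [-3.14, 3.14]. Speed limits (rad/s): [2.57, 2.57, 3.14, 3.14, 3.14, 3.14].

INTERFACE

Orientations are given as a unit quaternion [w, x, y, z].
In Python, from workcell import * gives the robot as it stands.
- The arm moves only by the shell command python3 -m crank 'ROWS' [OPENING] [FORCE]. ROWS is a JSON object of lists of equal length, an entry for each row: "travel": the shift along the tool's x, y, z in units of 40 mm (1.0 is 40 mm), a list of three; "turn": the turn about the tool's z in rad. In form: {"travel": [[x, y, z], ...], "turn": [turn, ...]}. A call has 1 to 5 rows; each row is the pose to reach, as a shift and turn from the pose commanded when the call began, along the tool's axes at that moment; what a row does not reach only later rows make up. A row lasts 1/12 s, in which the tool goes at most 41.7 mm and 7.16 degrees, less where a joint would pass 70% of its speed; a pose out of reach is approached as far as the arm can. A call with a gripper value outside its range is refused whole. OPENING is the finger opening in mm, from 0 to 85.4, set as the call begins (- or left out, the last holds). The fingers move at their own pace and stop on an object; FORCE is the grip in N (left out, the last holds). Time passes only in rows, so rows that repeat a pose let the fingers close. It gives the time, the measured TCP pose, the force and the opening at its end, in the units of the state.
- get_state(): the state, without advancing time (a new reading comes with each control period).
- read_camera(name): name is "scene" or "top"; returns a dict with "image" (400x640x3 uint8, red, green, blue), "K" (3x3 intrinsics, pixels), "R" (3x3) and "t" (3): a world point X has camera coordinates R X + t. Camera axes: x right, y down, z forward; pixel columns grow to the right and rows downward; lengths in m; the calibration is good to about 2 mm. A picture is of the moment at which its call begins. There is no depth.
- hand_in(): hands the job in, once; it reports no verdict.
The state is a dict: "clock": time; "joint_pos": joint angles; "qvel": joint speeds; "tau": joint torques, N m; "tcp_pos": TCP position; "orientation": TCP orientation; "wrist_force": force on the tool from outside, world axes, zero at the start; "ft_torque": the same for the moment, N m; "finger_gap": finger opening in m.
Only numpy, scipy, OpenCV 4.12 (cv2) and the standard library are available. Lean on these libraries where they do the work, as an engineer would, in place of code of your own. Each camera call takes 0.05 s, during which the arm holds its last target. There are 200 camera calls.

TASK

Make up the two fixture kits for the force rig from the parts standing on the bench: the large cone-seat anvil, the platen block and the amplifier board go into the three-bay tray, and the fork clevis and the hex nut into the two-bay tray. One part to a bay, any bay of its tray, standing about in the middle of the bay, upright on the tray floor the way it stands now; set the parts down, do not drop them. Leave the small anvil and the load cell standing where they are.

Things in the scene. Friction and masses are not known exactly. Their poses are not given: they have to be found in the camera images.
- anvil_mid (a point): The large cone-seat anvil: a plain turned steel pillar, 36 mm in diameter and 62 mm tall, standing upright, with a conical countersink in its top face. The point is its centre, 31 mm above its foot; z is up along the pillar.
- platen_mid (a point): The platen block: a flat aluminium block with a round 30 mm steel insert flush in its top and a screw hole at each end, 56 mm (x) by 40 mm (y) and 30 mm tall. The point is its centre, 15 mm above its underside. Grip it across its 40 mm (y).
- board_mid (a point): The amplifier board: a green circuit board 60 mm (x) by 44 mm (y) on four 8 mm standoffs, upper face 10.4 mm above its feet. At its middle a solid black block, 28 mm (x) by 22 mm (y), top 32 mm above the feet: grip it by this, across y, fingertips above the board. A grey strip, 9 mm high, at its -x end. The point: over the centre, 16 mm above the feet, in the black block.
- nut_mid (a point): The hex nut: a large dark steel nut lying flat, 46 mm across flats, 53 mm across corners, 26 mm tall, with a 28 mm bore. Two of its flats face its own +y and -y. The point is its centre, 13 mm above its underside, in the empty bore. Grip it across two flats.
- clevis_mid (a point): The fork clevis: a steel fork standing upright, 58 mm tall, 26 mm (x) by 36 mm (y); the lower 24 mm is solid, above it stand two 9 mm cheeks with rounded tops, one at each y side, joined by a cross pin 45 mm up. The point is its centre, 29 mm above its foot. Grip it across the outsides of the cheeks, 36 mm (y).
- small_anvil_mid (a point): The small cone-seat anvil, a spare that stays where it is: same shape as the large one but only 28 mm in diameter and 34 mm tall. The point is its centre, 17 mm above its foot.
- load_cell_mid (a point): The load cell, which stays where it is: an upright steel cylinder 34 mm in diameter and 70 mm tall with a dark hexagonal collar (42 mm across flats) near its top. The point is its centre, 35 mm above its foot.
- tray3: Dark grey plastic kit tray, three equal bays in a row, fixed to the bench. Outside 268 mm (along its y axis) by 104 mm (x). Floor 4 mm thick; outer walls and dividers 4 mm thick, tops 14 mm above the bench (10 mm above the tray floor). Bays 84 mm (y) by 96 mm (x) inside, centres on the tray's y axis at -88, 0 and +88 mm. Origin: centre of the underside.
- tray2: Dark grey plastic kit tray, two equal bays in a row, fixed to the bench. Outside 180 mm (along its y axis) by 104 mm (x). Floor 4 mm thick; outer walls and dividers 4 mm thick, tops 14 mm above the bench (10 mm above the tray floor). Bays 84 mm (y) by 96 mm (x) inside, centres on the tray's y axis at -44 and +44 mm. Origin: centre of the underside.
Not all that is in view belongs to the job. What is shaped like the part that bears small_anvil_mid but purple is not meant. Leave any purple look-alike of the part that bears clevis_mid alone.

How it is judged:
By the outcome, as a careful person would: the job done as asked, in the order asked, and still so for the second after the job is handed in, with the robot touching nothing.
It also fails if it takes over 134 s, if anything falls off the work surface, if the arm or the gripper's body presses on something with over 40 N, if the wrist force passes 120 N, or if a joint passes its speed limit or range.

## Working session

There is one attempt and no reset: what is moved stays moved. The work goes in short steps, Python scripts to look and compute and a shell command to move; the robot and the scene stay as the last step left them, time stands still between calls to the robot, and variables do not carry over. Pictures are saved under pics/ and viewed, about 12 in all and at most 16, crops included, and the job is handed in when it is done.

```bash
mkdir -p pics
cat > h.py <<'E'
from workcell import *
import numpy as np, cv2
E
python3 - <<'E'
from h import *
for n in ("top","scene"):
    c=read_camera(n); np.savez(f"{n}.npz",**c)
    cv2.imwrite(f"pics/{n}0.png",c["image"][:,:,::-1]); print(n,c["K"].tolist(),c["R"].round(3).tolist(),c["t"].round(3).tolist())
print(get_state())
E
```

```text
top [[510.98543067011656, 0.0, 326.81784011115855], [0.0, 510.98543067011656, 194.23340947585186], [0.0, 0.0, 1.0]] [[0.024, -1.0, 0.018], [-0.981, -0.027, -0.192], [0.192, -0.013, -0.981]] [-0.022, 0.501, 1.216]
scene [[480.3797451432749, 0.0, 321.7044209832081], [0.0, 480.3797451432749, 200.33325879830122], [0.0, 0.0, 1.0]] [[-0.885, 0.466, -0.007], [0.297, 0.553, -0.779], [-0.36, -0.691, -0.627]] [0.434, -0.12, 1.306]
{'clock': 0.1, 'joint_pos': array([1.11240326e+00, 3.13949184e-01, 4.51151722e-02, 1.30358761e+00,
       2.75887834e-05, 1.43122177e+00]), 'qvel': array([-0.00087047, -0.00164031,  0.00228273,  0.00139403,  0.00020067,
        0.00078991]), 'tau': array([ 2.73547972e-03, -4.81722271e+01,  2.99246013e+01,  1.26874266e-02,
       -1.33009426e-04,  1.13698917e-05]), 'tcp_pos': array([0.1800226 , 0.54563171, 0.23049368]), 'orientation': array([-2.52546939e-04,  1.58734941e-01,  9.87320899e-01, -7.72531702e-04]), 'wrist_force': array([ 0.13898201,  0.39940371, -0.37817107]), 'ft_torque': array([0.02681155, 0.05883112, 0.00321791]), 'finger_gap': 0.08527466369230761}
```

View pics/top0.png

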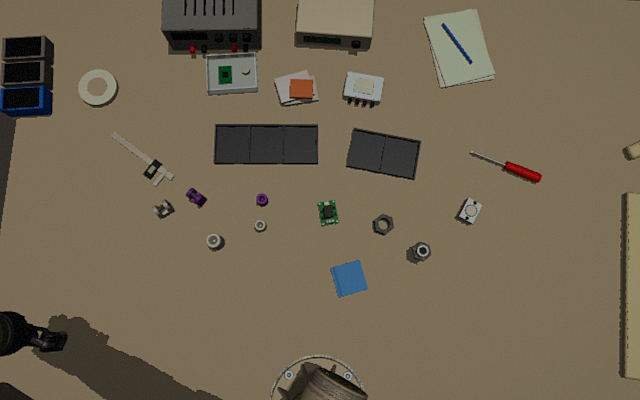

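View pics/scene0.png

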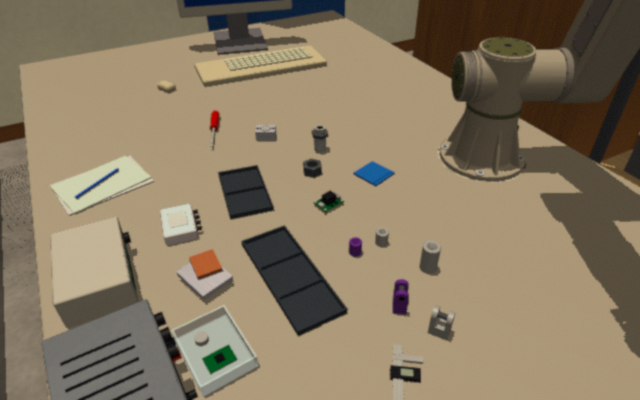

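Top view: clevis (163,209), purple clevis (196,197), purple small anvil (262,200), small anvil (260,226), large anvil (214,242), board (328,212), nut (383,225), load cell (420,252), platen (470,210), tray3 (266,144), tray2 (383,153). Next come enlarged crops to confirm the parts and read off the angles.

Run:
```python
from h import *
im=cv2.imread("pics/top0.png")
a=cv2.resize(im[180:260,145:285],None,fx=5.6,fy=5.6,interpolation=cv2.INTER_CUBIC)
cv2.imwrite("pics/cropL.png",a)
b=cv2.resize(im[180:270,310:490],None,fx=4.4,fy=4.4,interpolation=cv2.INTER_CUBIC)
cv2.imwrite("pics/cropR.png",b)
```

```text
(no output)
```

View pics/cropL.png

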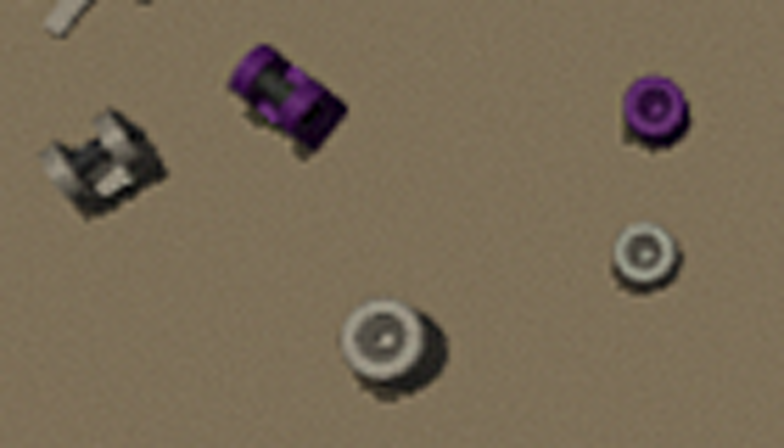

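View pics/cropR.png

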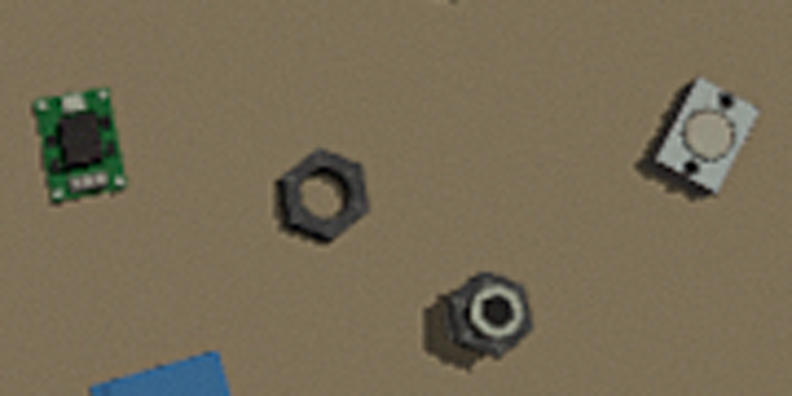

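Large anvil: its grey top is centred near (213,240), and it is clearly larger than the small anvil at (260,225) and the purple one at (262,199). Of the two clevises, the grey steel one at (163,209) is meant; the one at (196,197) is purple. Board, nut and platen are each unique, and the load cell is at (420,252). Now I'll measure.

```bash
cat > h.py <<'E'
from workcell import *
import numpy as np, cv2
def ray(c,u,z):
    d=c["R"].T@np.linalg.inv(c["K"])@np.array([u[0],u[1],1.]); o=-c["R"].T@c["t"]
    return (o+d*(z-o[2])/d[2])
def proj(c,X):
    p=c["K"]@(c["R"]@np.asarray(X,float)+c["t"]); return p[:2]/p[2]
def wc(c,cnt,z): return np.array([ray(c,p,z)[:2]*1000 for p in cnt.reshape(-1,2)],np.float32)
def blob(c,mask,box,z,k=4,close=0):
    """rect of largest mask blob inside box, in mm on plane z"""
    x0,y0,x1,y1=box
    m=mask[y0:y1,x0:x1].astype(np.uint8)*255
    if close: m=cv2.morphologyEx(m,cv2.MORPH_CLOSE,np.ones((close,close),np.uint8))
    m=(cv2.resize(m,None,fx=k,fy=k,interpolation=cv2.INTER_LINEAR)>127).astype(np.uint8)
    cn=max(cv2.findContours(m,0,2)[0],key=cv2.contourArea).astype(float).reshape(-1,2)
    px=(cn+.5)/k-.5+[x0,y0]
    w=wc(c,px,z); r=cv2.minAreaRect(w); (cx,cy),rr=cv2.minEnclosingCircle(w)
    b=cv2.boxPoints(r); e=[b[1]-b[0],b[2]-b[1]]; e=max(e,key=np.linalg.norm)
    return dict(px=px.mean(0).round(1).tolist(),rect=np.round(r[0],1).tolist(),size=np.round(r[1],1).tolist(),long_deg=round(float(np.degrees(np.arctan2(e[1],e[0]))%180),1),circ=np.round([cx,cy,rr],1).tolist())
def load(n): return dict(np.load(n+".npz"))
E
cat > m.py <<'E'
from h import *
c=load("top"); im=c["image"].astype(int); v=im.max(2); hsv=cv2.cvtColor(c["image"],cv2.COLOR_RGB2HSV).astype(int)
light=(v>110)&(hsv[:,:,1]<70)
green=(hsv[:,:,0]>45)&(hsv[:,:,0]<85)&(hsv[:,:,1]>110)
dark=v<75
print("board",blob(c,green,(310,190,350,235),.0104,close=5))
print("blk",blob(c,(v<55),(318,200,338,222),.032))
print("platen",blob(c,light,(450,190,490,230),.03,close=5))
print("anvil",blob(c,light,(200,228,230,256),.062,close=5))
print("nut",blob(c,dark,(365,208,400,242),.026))
print("t3",blob(c,dark,(205,115,328,175),.014,close=3))
print("t2",blob(c,dark,(338,120,430,185),.014,close=3))
print("bg",im[230,300],hsv[230,300])
def L(p): return (np.array(p)+.5)/5.6-.5+[145,180]
def Rr(p): return (np.array(p)+.5)/4.4-.5+[310,180]
print("nut corners",[ray(c,Rr(p),.026)[:2].round(4).tolist() for p in ((322,149),(368,164),(368,204),(325,240),(278,222),(284,178),(322,195))])
s=load("scene")
print("scene proj anvil etc", )
for n,X in (("clevis?",ray(c,L((108,165)),.03)),): print(n,X.round(3),proj(s,X).round(1))
E
python3 m.py
python3 - <<'E'
from h import *
im=cv2.imread("pics/top0.png"); sc=cv2.imread("pics/scene0.png")
r=lambda a,w,h:cv2.resize(a,(w,h),interpolation=cv2.INTER_CUBIC)
o=np.vstack([np.hstack([r(im[195:225,145:185],400,300),r(im[210:240,365:405],400,300)]),
np.hstack([r(sc[300:345,415:475],400,300),r(sc[150:187,290:340],400,296)[:, :] if 0 else r(sc[150:180,293:333],400,300)])])
cv2.imwrite("pics/crop2.png",o)
E
```

```text
board {'px': [327.6, 212.5], 'rect': [462.4, -12.9], 'size': [60.8, 44.2], 'long_deg': 12.4, 'circ': [460.3, -12.8, 34.2]}
blk {'px': [328.1, 212.0], 'rect': [460.3, -12.2], 'size': [35.6, 38.9], 'long_deg': 100.9, 'circ': [459.1, -13.1, 23.1]}
platen {'px': [470.8, 210.1], 'rect': [475.3, -371.9], 'size': [42.9, 59.4], 'long_deg': 152.4, 'circ': [475.0, -371.3, 34.6]}
anvil {'px': [212.3, 239.4], 'rect': [381.0, 262.4], 'size': [33.5, 32.9], 'long_deg': 3.7, 'circ': [381.1, 262.3, 18.3]}
nut {'px': [382.3, 223.9], 'rect': [434.3, -150.5], 'size': [52.3, 49.5], 'long_deg': 0.4, 'circ': [434.3, -150.5, 28.9]}
t3 {'px': [271.4, 149.2], 'rect': [637.2, 151.7], 'size': [109.8, 267.8], 'long_deg': 91.6, 'circ': [638.3, 151.7, 143.8]}
t2 {'px': [381.6, 152.8], 'rect': [620.3, -153.1], 'size': [181.2, 110.0], 'long_deg': 80.2, 'circ': [619.8, -153.4, 103.6]}
bg [126 112  88] [ 19  77 126]
nut corners [[0.4608, -0.1511], [0.4529, -0.1774], [0.4299, -0.1774], [0.4088, -0.153], [0.4183, -0.1263], [0.4436, -0.1295], [0.4344, -0.1512]]
scene proj anvil etc
clevis? [0.457 0.394 0.03 ] [442.2 318.8]
```

View pics/crop2.png

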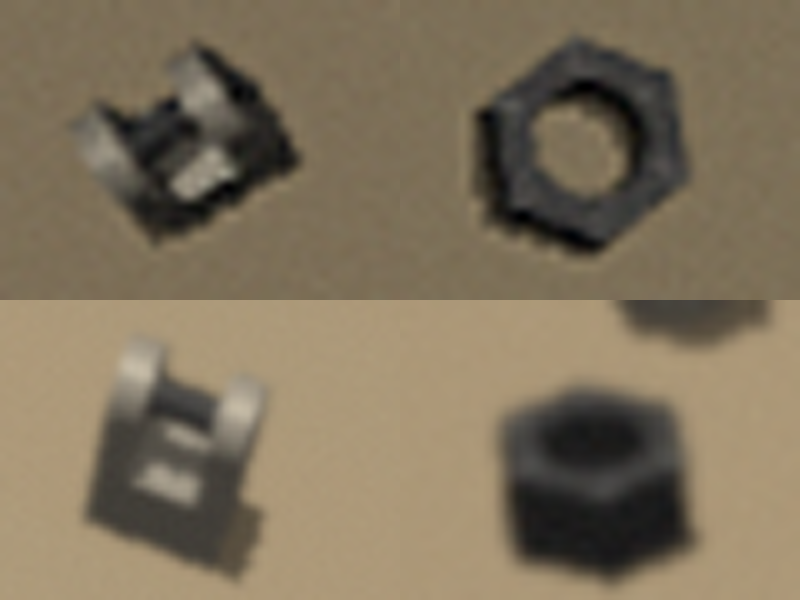

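Crop: grey clevis with its cheeks in image direction up-right, and the nut's top face centred at panel (190,142), i.e. (383.6,223.8).

```bash
cat > m2.py <<'E'
from h import *
c=load("top"); s=load("scene")
T=lambda p,o,f:(np.array(p)+.5)/f-.5+o
print("nut"); 
P=[ray(c,T(p,[365,210],10),.026)[:2]*1000 for p in ((178,38),(272,75),(288,180),(203,245),(110,205),(92,108))]
ctr=np.mean(P,0); print(ctr.round(1)); 
for p in P: d=p-ctr; print(np.hypot(*d).round(1),np.degrees(np.arctan2(d[1],d[0])).round(1)%60)
print("clevis base scene"); 
A=[ray(s,T(p,[415,300],6.667),0)[:2]*1000 for p in ((88,220),(240,280))]
print(np.round(A,1),np.linalg.norm(A[1]-A[0]),np.degrees(np.arctan2(*(A[1]-A[0])[::-1])))
print("clevis base top"); 
A=[ray(c,T(p,[145,195],10),0)[:2]*1000 for p in ((155,243),(300,160))]
print(np.round(A,1),np.linalg.norm(A[1]-A[0]),np.degrees(np.arctan2(*(A[1]-A[0])[::-1])))
print("anvil in scene", proj(s,[.381,.2624,.062]),"platen",proj(s,[.4753,-.3719,.03]),"board",proj(s,[.4624,-.0129,.0104]),"nut",proj(s,[*(ctr/1000),.026]))
for cam,n in ((c,"top"),(s,"scene")):
  for X in ((.637,.152),(.62,-.153)): print(n,proj(cam,[*X,.004]))
# tray inner corners: floor by eye
E
python3 m2.py
python3 - <<'E'
import cv2,numpy as np
im=cv2.imread("pics/top0.png")
a=im[118:186,208:428]; a=cv2.resize(a,None,fx=3.6,fy=3.6,interpolation=cv2.INTER_CUBIC)
a=np.clip(a.astype(float)*2.2,0,255).astype('uint8')
sc=cv2.imread("pics/scene0.png")
b=cv2.resize(sc[155:335,210:430],(792,648),interpolation=cv2.INTER_CUBIC)
cv2.imwrite("pics/trays.png",np.vstack([a,b[:350]]))
E
```

```text
nut
[ 435.  -153.2]
26.3 7.0
26.8 10.399999999999999
26.0 9.700000000000003
26.0 7.0
25.9 9.300000000000011
25.9 12.400000000000006
clevis base scene
[[480.4 390.2]
 [456.6 424.3]] 41.59657696945686 124.92654115709674
clevis base top
[[436.1 411.1]
 [458.3 376.3]] 41.315663569438065 -57.43056104648422
anvil in scene [432.404881   245.57011369] platen [265.63412841 127.51408495] board [329.54107157 201.01043   ] nut [312.924204  163.0430629]
top [265.95411386 144.96871999]
top [382.63296391 154.53071728]
scene [292.52219522 274.43383608]
scene [246.36204389 190.61016466]
```

View pics/trays.png

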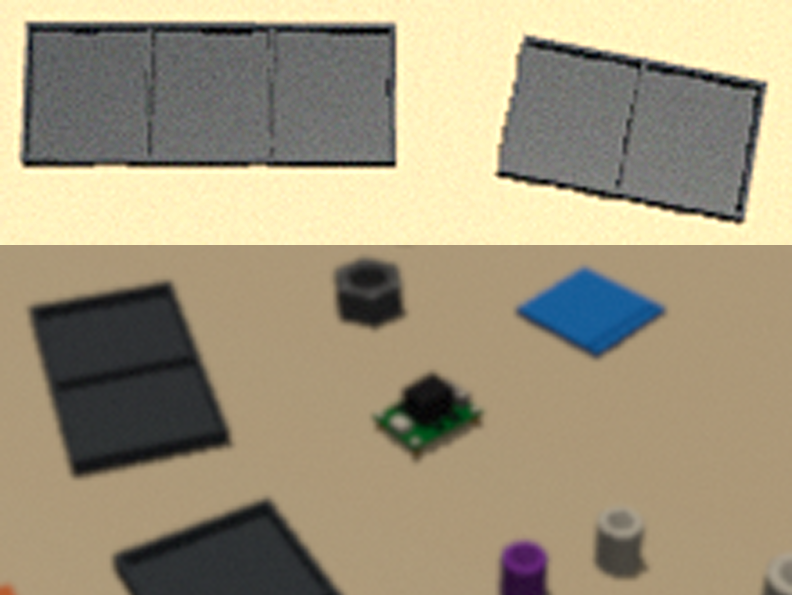

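```bash
cat > plan.py <<'E'
# python3 plan.py "x y z jaw; x y z jaw; ..."  (mm, deg; '-' keeps): prints travel/turn per leg, legs split to fit 5 rows
import sys
from h import *
from scipy.spatial.transform import Rotation as Ro
s=get_state(); q=s["orientation"]; R=Ro.from_quat([q[1],q[2],q[3],q[0]]).as_matrix()
p=s["tcp_pos"]*1000; jaw=np.degrees(np.arctan2(R[1,1],R[0,1]))
print("at",p.round(1),"jaw",round(jaw,1),"tilt",round(np.degrees(np.arccos(-R[2,2])),2),"t",s["clock"],"gap",round(s["finger_gap"]*1000,1),"F",s["wrist_force"].round(1))
for w in sys.argv[1].split(";") if len(sys.argv)>1 else []:
    w=w.split(); g=np.array([p[i] if w[i]=="-" else float(w[i]) for i in range(3)]); t=jaw if w[3]=="-" else float(w[3])
    dj=(t-jaw+90)%180-90
    n=int(np.ceil(max(np.linalg.norm(g-p)/195,abs(dj)/33,.01)))
    for k in range(n):
        a=np.radians(jaw); X=np.array([np.cos(a+np.pi/2),np.sin(a+np.pi/2),0]); Y=np.array([np.cos(a),np.sin(a),0])
        d=(g-p)/(n-k); tr=np.array([d@X,d@Y,-d[2]])/40; tu=-np.radians(dj/n)
        rows=max(np.linalg.norm(d)/41.7,abs(dj/n)/7.16); print(" travel",tr.round(2).tolist(),"turn",round(tu,3),"rows %.1f"%rows)
        p=p+d; jaw+=dj/n
E
python3 - <<'E'
from h import *
s=load("scene");c=load("top")
T=lambda p,o,f:(np.array(p)+.5)/f-.5+o
A=[ray(s,T(p,[415,300],6.667),.058)[:2]*1000 for p in ((142,42),(250,78))]
B=[ray(c,T(p,[145,195],10),.058)[:2]*1000 for p in ((85,118),(185,60))]
for a in(A,B): print(np.round(a,1),np.mean(a,0),np.degrees(np.arctan2(*(a[1]-a[0])[::-1])))
E
python3 plan.py "381 262.4 130 -; - - 14 -"
```

```text
[[466.3 382.3]
 [449.1 404.8]] [457.70185688 393.56054734] 127.571066197605
[[458.3 412.5]
 [473.2 389.5]] [465.74370019 401.00794569] -56.8917287164763
at [180.  545.6 230.5] jaw 71.7 tilt 0.09 t 0.1 gap 85.3 F [ 0.1  0.4 -0.4]
 travel [-3.5, -2.57, 1.26] turn -0.0 rows 4.3
 travel [-3.5, -2.57, 1.26] turn -0.0 rows 4.3
 travel [0.0, 0.0, 2.9] turn -0.0 rows 2.8
```

```bash
python3 -m crank '{"travel":[[-3.5,-2.57,1.26],[-3.5,-2.57,1.26],[-3.5,-2.57,1.26],[-3.5,-2.57,1.26],[-3.5,-2.57,1.26]],"turn":[0,0,0,0,0]}' 85
python3 -m crank '{"travel":[[-3.5,-2.57,1.26],[-3.5,-2.57,1.26],[-3.5,-2.57,1.26],[-3.5,-2.57,1.26],[-3.5,-2.57,1.26]],"turn":[0,0,0,0,0]}'
python3 plan.py "381 262.4 100 -; - - 14 -"
python3 - <<'E'
from h import *
a=[cv2.cvtColor(read_camera(n)["image"],cv2.COLOR_RGB2BGR) for n in("top","scene")]
r=lambda a:cv2.resize(a,(400,400),interpolation=cv2.INTER_CUBIC)
cv2.imwrite("pics/p7.png",np.hstack([r(a[0][180:300,150:270]),r(a[1][180:320,360:500])]))
E
```

```text
clock: 0.52
tcp_pos: [0.2818, 0.4002, 0.1788]
orientation: [-0.001, 0.16, 0.987, -0.002]
wrist_force: [-0.4, 0.9, -0.2]
finger_gap: 0.0847
clock: 0.93
tcp_pos: [0.3829, 0.2592, 0.1288]
orientation: [-0.0, 0.161, 0.987, -0.001]
wrist_force: [0.4, 1.5, -0.4]
finger_gap: 0.0853
at [382.9 259.2 128.8] jaw 71.5 tilt 0.15 t 0.9333 gap 85.3 F [ 0.4  1.5 -0.4]
 travel [0.07, 0.06, 0.72] turn -0.0 rows 0.7
 travel [0.0, 0.0, 2.15] turn -0.0 rows 2.1
```

View pics/p7.png

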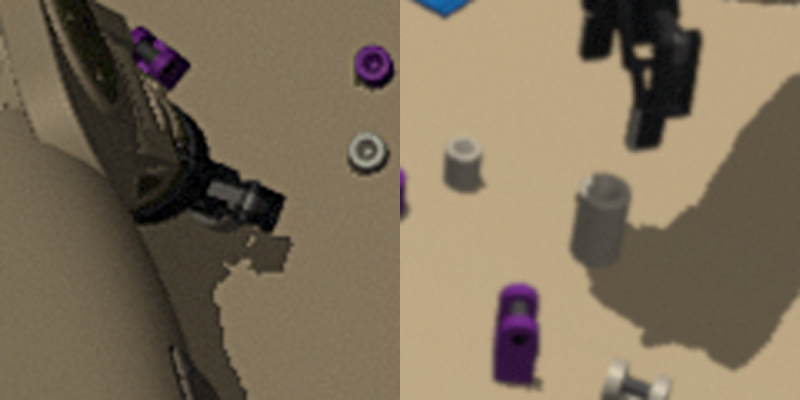

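The view shows the gripper hanging over the anvil (scene about (465,255)); nothing else is in the way. Descend.

```bash
python3 -m crank '{"travel":[[0,0,1],[0,0,1.4],[0,0,1.4],[0,0,1.4]],"turn":[0,0,0,0]}'
python3 plan.py "381 262.4 14 -"
```

```text
clock: 1.37
tcp_pos: [0.3804, 0.2634, 0.0742]
orientation: [-0.001, 0.158, 0.987, -0.001]
wrist_force: [-0.2, -0.5, 1.1]
finger_gap: 0.085
at [380.4 263.4  74.2] jaw 71.8 tilt 0.14 t 1.3667 gap 85.0 F [-0.2 -0.5  1.1]
 travel [-0.02, -0.02, 1.5] turn -0.0 rows 1.4
```

Position is good. I'll descend and close gently, then check the gap against 36 mm.

```bash
python3 -m crank '{"travel":[[0,0,0.8],[0,0,1.5],[0,0,1.5],[0,0,1.5]],"turn":[0,0,0,0]}'
python3 -m crank '{"travel":[[0,0,0],[0,0,0],[0,0,0],[0,0,0],[0,0,0]],"turn":[0,0,0,0,0]}' 30 60
python3 -m crank '{"travel":[[0,0,0],[0,0,0],[0,0,0]],"turn":[0,0,0]}' 
python3 plan.py "- - 130 -; 637.5 239.8 130 91.6; - - 20 -"
```

```text
clock: 1.7
tcp_pos: [0.381, 0.2634, 0.015]
orientation: [-0.001, 0.158, 0.987, -0.0]
wrist_force: [0.7, 0.2, 0.6]
finger_gap: 0.0851
clock: 2.12
tcp_pos: [0.3825, 0.2632, 0.016]
orientation: [0.001, 0.159, 0.987, 0.0]
wrist_force: [-1.1, -2.6, 9.4]
finger_gap: 0.0346
clock: 2.37
tcp_pos: [0.3825, 0.2632, 0.016]
orientation: [0.001, 0.159, 0.987, 0.0]
wrist_force: [-1.9, -2.5, 7.4]
finger_gap: 0.0348
at [382.5 263.2  16. ] jaw 71.7 tilt 0.12 t 2.3667 gap 34.8 F [-1.9 -2.5  7.4]
 travel [0.0, 0.0, -2.85] turn -0.0 rows 2.7
 travel [-3.12, 0.72, -0.0] turn -0.173 rows 3.1
 travel [-3.2, 0.17, -0.0] turn -0.173 rows 3.1
 travel [0.0, 0.0, 2.75] turn -0.0 rows 2.6
```

```bash
python3 -m crank '{"travel":[[0,0,-0.4],[0,0,-1.2],[0,0,-2.2],[0,0,-2.85],[0,0,-2.85]],"turn":[0,0,0,0,0]}' 30 80
python3 -m crank '{"travel":[[-0.6,0.14,0],[-1.5,0.35,0],[-2.4,0.56,0],[-3.12,0.72,0],[-3.12,0.72,0]],"turn":[-0.03,-0.08,-0.13,-0.173,-0.173]}'
python3 plan.py "637.5 239.8 130 91.6; - - 26 -; - - 20 -"
```

```text
clock: 2.78
tcp_pos: [0.3849, 0.2646, 0.134]
orientation: [0.004, 0.159, 0.987, 0.003]
wrist_force: [0.9, 1.2, -4.2]
finger_gap: 0.0343
clock: 3.2
tcp_pos: [0.515, 0.2504, 0.1271]
orientation: [0.002, 0.074, 0.997, 0.0]
wrist_force: [0.8, 0.4, -4.8]
finger_gap: 0.0346
at [515.  250.4 127.1] jaw 81.6 tilt 0.22 t 3.2 gap 34.6 F [ 0.8  0.4 -4.8]
 travel [-3.07, 0.19, -0.07] turn -0.175 rows 2.9
 travel [0.0, 0.0, 2.6] turn -0.0 rows 2.5
 travel [0.0, 0.0, 0.15] turn -0.0 rows 0.1
```

```bash
python3 -m crank '{"travel":[[-0.7,0.04,0],[-1.6,0.1,0],[-2.5,0.15,0],[-3.07,0.19,0],[-3.07,0.19,0]],"turn":[-0.03,-0.08,-0.13,-0.175,-0.175]}'
python3 -m crank '{"travel":[[0,0,0.6],[0,0,1.4],[0,0,2.2],[0,0,2.45],[0,0,2.45]],"turn":[0,0,0,0,0]}'
python3 -m crank '{"travel":[[0,0,0],[0,0,0],[0,0,0]],"turn":[0,0,0]}' 
python3 plan.py "637.5 239.8 20 91.6"
python3 - <<'E'
from h import *
a=[cv2.cvtColor(read_camera(n)["image"],cv2.COLOR_RGB2BGR) for n in("top","scene")]
r=lambda a:cv2.resize(a,(400,400),interpolation=cv2.INTER_CUBIC)
cv2.imwrite("pics/p8.png",np.hstack([r(a[0][90:210,190:310]),r(a[1][200:340,240:380])]))
E
```

```text
clock: 3.62
tcp_pos: [0.6359, 0.2396, 0.1258]
orientation: [0.001, -0.014, 1.0, -0.0]
wrist_force: [0.3, -0.4, -4.3]
finger_gap: 0.0346
clock: 4.03
tcp_pos: [0.627, 0.24, 0.0252]
orientation: [-0.005, -0.014, 1.0, -0.001]
wrist_force: [-0.6, 0.3, -4.1]
finger_gap: 0.0347
clock: 4.28
tcp_pos: [0.6336, 0.2415, 0.0331]
orientation: [0.002, -0.015, 1.0, 0.001]
wrist_force: [0.5, -0.2, -3.0]
finger_gap: 0.0343
at [633.6 241.5  33.1] jaw 91.7 tilt 0.25 t 4.2833 gap 34.3 F [ 0.5 -0.2 -3. ]
 travel [-0.1, -0.05, 0.33] turn 0.001 rows 0.3
```

View pics/p8.png

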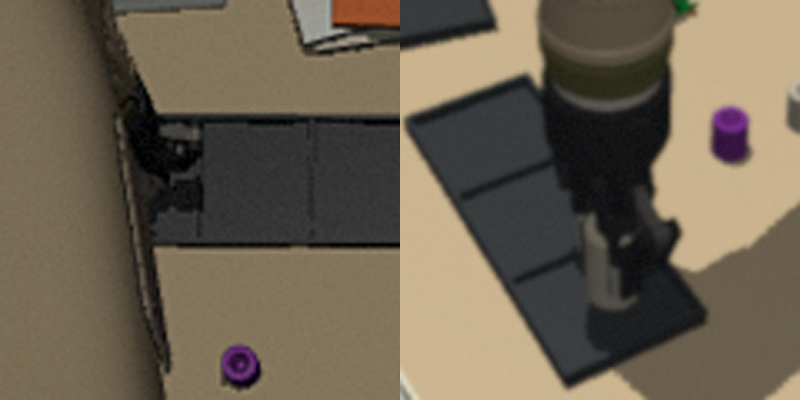

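The anvil hangs upright over the left bay (scene about (455,290)). The arm overshoots when braking, so I lower slowly.

```bash
python3 -m crank '{"travel":[[-0.04,-0.02,0.05],[-0.06,-0.03,0.1],[-0.08,-0.04,0.15],[-0.1,-0.05,0.2],[-0.1,-0.05,0.23]],"turn":[0,0,0,0,0]}'
python3 -m crank '{"travel":[[0,0,0.02],[0,0,0.05],[0,0,0.08],[0,0,0.1],[0,0,0.1]],"turn":[0,0,0,0,0]}'
python3 plan.py "637.5 239.8 20 91.6"
```

```text
clock: 4.8
tcp_pos: [0.6359, 0.2389, 0.0208]
orientation: [-0.0, -0.014, 1.0, -0.0]
wrist_force: [0.4, -0.7, -4.0]
finger_gap: 0.0344
clock: 5.22
tcp_pos: [0.6358, 0.2389, 0.0201]
orientation: [0.0, -0.015, 1.0, -0.0]
wrist_force: [-6.3, -2.3, 11.8]
finger_gap: 0.0345
at [635.8 238.9  20.1] jaw 91.7 tilt 0.06 t 5.2167 gap 34.5 F [-6.3 -2.3 11.8]
 travel [-0.04, 0.02, 0.0] turn 0.001 rows 0.0
```

Seated (contact at z = 20.1, Fz +12 N). Release, lift, and plan for the platen.

```bash
python3 -m crank '{"travel":[[0,0,-0.04],[0,0,-0.04],[0,0,-0.04],[0,0,-0.04],[0,0,-0.04]],"turn":[0,0,0,0,0]}' 62
python3 -m crank '{"travel":[[0,0,-0.4],[0,0,-1.2],[0,0,-2.2],[0,0,-2.85],[0,0,-2.85]],"turn":[0,0,0,0,0]}'
python3 plan.py "476.5 -372 130 62.4; - - 3 -"
```

```text
clock: 5.63
tcp_pos: [0.636, 0.2392, 0.0188]
orientation: [0.0, -0.015, 1.0, 0.0]
wrist_force: [0.2, 0.4, 0.5]
finger_gap: 0.0622
clock: 6.05
tcp_pos: [0.6397, 0.2401, 0.1403]
orientation: [0.006, -0.015, 1.0, 0.001]
wrist_force: [0.9, -0.5, 0.3]
finger_gap: 0.0618
at [639.7 240.1 140.3] jaw 91.7 tilt 0.65 t 6.05 gap 61.8 F [ 0.9 -0.5  0.3]
 travel [1.13, -3.79, 0.06] turn 0.128 rows 3.8
 travel [0.64, -3.91, 0.06] turn 0.128 rows 3.8
 travel [0.14, -3.96, 0.06] turn 0.128 rows 3.8
 travel [-0.37, -3.94, 0.06] turn 0.128 rows 3.8
 travel [0.0, 0.0, 3.18] turn -0.0 rows 3.0
```

```bash
python3 -m crank '{"travel":[[1.13,-3.79,0],[1.13,-3.79,0],[1.13,-3.79,0],[1.13,-3.79,0],[1.13,-3.79,0]],"turn":[0.128,0.128,0.128,0.128,0.128]}' 75
python3 -m crank '{"travel":[[0.64,-3.91,0],[0.64,-3.91,0],[0.64,-3.91,0],[0.64,-3.91,0],[0.64,-3.91,0]],"turn":[0.128,0.128,0.128,0.128,0.128]}'
python3 -m crank '{"travel":[[0.14,-3.96,0],[0.14,-3.96,0],[0.14,-3.96,0],[0.14,-3.96,0],[0.14,-3.96,0]],"turn":[0.128,0.128,0.128,0.128,0.128]}'
python3 -m crank '{"travel":[[-0.37,-3.94,0],[-0.37,-3.94,0],[-0.37,-3.94,0],[-0.37,-3.94,0],[-0.37,-3.94,0]],"turn":[0.128,0.128,0.128,0.128,0.128]}'
python3 -m crank '{"travel":[[0,0,0],[0,0,0],[0,0,0],[0,0,0]],"turn":[0,0,0,0]}'
python3 plan.py "476.5 -372 45 62.4; - - 3 -"
```

```text
clock: 6.47
tcp_pos: [0.5933, 0.081, 0.1323]
orientation: [-0.001, 0.052, 0.999, -0.001]
wrist_force: [0.2, 0.2, 0.1]
finger_gap: 0.0749
clock: 6.88
tcp_pos: [0.5529, -0.0719, 0.1324]
orientation: [-0.0, 0.116, 0.993, -0.001]
wrist_force: [-0.2, -0.3, -0.5]
finger_gap: 0.0751
clock: 7.3
tcp_pos: [0.5124, -0.2252, 0.1325]
orientation: [0.0, 0.179, 0.984, -0.001]
wrist_force: [0.6, 0.7, -0.3]
finger_gap: 0.0748
clock: 7.72
tcp_pos: [0.4716, -0.3784, 0.1323]
orientation: [0.001, 0.242, 0.97, -0.001]
wrist_force: [0.1, 0.3, 1.0]
finger_gap: 0.0751
clock: 8.05
tcp_pos: [0.4729, -0.3712, 0.1328]
orientation: [-0.0, 0.238, 0.971, 0.0]
wrist_force: [-0.5, 0.0, 0.4]
finger_gap: 0.075
at [ 472.9 -371.2  132.8] jaw 62.5 tilt 0.04 t 8.05 gap 75.0 F [-0.5  0.   0.4]
 travel [-0.09, 0.02, 2.19] turn 0.001 rows 2.1
 travel [0.0, 0.0, 1.05] turn -0.0 rows 1.0
```

```bash
python3 -m crank '{"travel":[[-0.09,0.02,0.7],[-0.09,0.02,1.5],[-0.09,0.02,2.2],[-0.09,0.02,2.5],[-0.09,0.02,2.5]],"turn":[0,0,0,0,0]}'
python3 -m crank '{"travel":[[0,0,0.1],[0,0,0.25],[0,0,0.4],[0,0,0.5],[0,0,0.5]],"turn":[0,0,0,0,0]}'
python3 plan.py "476.5 -372 3 62.4"
```

```text
clock: 8.47
tcp_pos: [0.4743, -0.3703, 0.0293]
orientation: [-0.003, 0.238, 0.971, 0.002]
wrist_force: [-0.0, -0.4, -0.4]
finger_gap: 0.0749
clock: 8.88
tcp_pos: [0.4757, -0.3736, 0.0125]
orientation: [-0.0, 0.239, 0.971, 0.0]
wrist_force: [-0.1, -0.1, 0.0]
finger_gap: 0.075
at [ 475.7 -373.6   12.5] jaw 62.3 tilt 0.02 t 8.8833 gap 75.0 F [-0.1 -0.1  0. ]
 travel [0.0, 0.04, 0.24] turn -0.001 rows 0.2
```

```bash
python3 -m crank '{"travel":[[0,0.02,0.08],[0,0.04,0.15],[0,0.04,0.2],[0,0.04,0.2]],"turn":[0,0,0,0]}'
python3 -m crank '{"travel":[[0,0,0],[0,0,0],[0,0,0],[0,0,0],[0,0,0]],"turn":[0,0,0,0,0]}' 34 80
python3 -m crank '{"travel":[[0,0,0],[0,0,0]],"turn":[0,0]}'
python3 -m crank '{"travel":[[0,0,-0.3],[0,0,-1],[0,0,-2],[0,0,-3],[0,0,-3]],"turn":[0,0,0,0,0]}'
python3 plan.py "642.5 63.8 130 91.6"
```

```text
clock: 9.22
tcp_pos: [0.4764, -0.3722, 0.0044]
orientation: [-0.0, 0.239, 0.971, 0.0]
wrist_force: [-0.4, -0.8, 0.9]
finger_gap: 0.075
clock: 9.63
tcp_pos: [0.4769, -0.3728, 0.0054]
orientation: [0.0, 0.239, 0.971, -0.0]
wrist_force: [0.4, 0.6, 2.5]
finger_gap: 0.0387
clock: 9.8
tcp_pos: [0.4769, -0.3728, 0.0054]
orientation: [0.0, 0.239, 0.971, -0.0]
wrist_force: [0.5, 0.2, 4.5]
finger_gap: 0.0387
clock: 10.22
tcp_pos: [0.4797, -0.3754, 0.1327]
orientation: [0.005, 0.239, 0.971, -0.003]
wrist_force: [1.4, -1.7, -1.0]
finger_gap: 0.0387
at [ 479.7 -375.4  132.7] jaw 62.3 tilt 0.67 t 10.2167 gap 38.7 F [ 1.4 -1.7 -1. ]
 travel [0.5, 3.87, 0.02] turn -0.17 rows 3.7
 travel [-0.17, 3.9, 0.02] turn -0.17 rows 3.7
 travel [-0.82, 3.82, 0.02] turn -0.17 rows 3.7
```

```bash
python3 -m crank '{"travel":[[0.1,0.8,0],[0.25,1.8,0],[0.5,3.87,0],[0.5,3.87,0],[0.5,3.87,0]],"turn":[-0.04,-0.08,-0.13,-0.17,-0.17]}'
python3 -m crank '{"travel":[[-0.17,3.9,0],[-0.17,3.9,0],[-0.17,3.9,0],[-0.17,3.9,0],[-0.17,3.9,0]],"turn":[-0.17,-0.17,-0.17,-0.17,-0.17]}'
python3 -m crank '{"travel":[[-0.2,0.95,0],[-0.4,1.9,0],[-0.65,3,0],[-0.82,3.7,0],[-0.82,3.82,0]],"turn":[-0.06,-0.12,-0.15,-0.17,-0.17]}'
python3 -m crank '{"travel":[[0,0,0],[0,0,0],[0,0,0]],"turn":[0,0,0]}'
python3 plan.py "642.5 63.8 40 91.6; - - 10 -"
```

```text
clock: 10.63
tcp_pos: [0.5317, -0.2189, 0.124]
orientation: [-0.001, 0.151, 0.988, 0.002]
wrist_force: [0.0, -1.0, -1.3]
finger_gap: 0.0385
clock: 11.05
tcp_pos: [0.5862, -0.0743, 0.1241]
orientation: [-0.0, 0.068, 0.998, 0.001]
wrist_force: [-0.5, -0.3, -2.2]
finger_gap: 0.0386
clock: 11.47
tcp_pos: [0.6407, 0.0714, 0.1239]
orientation: [0.0, -0.016, 1.0, 0.001]
wrist_force: [0.2, 0.2, -1.4]
finger_gap: 0.0386
clock: 11.72
tcp_pos: [0.6387, 0.0655, 0.1243]
orientation: [-0.001, -0.013, 1.0, -0.0]
wrist_force: [-0.3, 0.1, -0.7]
finger_gap: 0.0386
at [638.7  65.5 124.3] jaw 91.5 tilt 0.08 t 11.7167 gap 38.6 F [-0.3  0.1 -0.7]
 travel [-0.09, -0.04, 2.11] turn -0.002 rows 2.0
 travel [0.0, 0.0, 0.75] turn -0.0 rows 0.7
```

```bash
python3 -m crank '{"travel":[[-0.09,-0.04,0.5],[-0.09,-0.04,1.1],[-0.09,-0.04,1.7],[-0.09,-0.04,2.1],[-0.09,-0.04,2.2]],"turn":[0,0,0,0,0]}'
python3 -m crank '{"travel":[[0,0,0],[0,0,0.05],[0,0,0.1],[0,0,0.2],[0,0,0.25]],"turn":[0,0,0,0,0]}'
python3 plan.py "642.5 63.8 9.4 91.6"
```

```text
clock: 12.13
tcp_pos: [0.6402, 0.0634, 0.0335]
orientation: [-0.003, -0.012, 1.0, 0.0]
wrist_force: [-0.3, 0.1, -2.7]
finger_gap: 0.0386
clock: 12.55
tcp_pos: [0.6437, 0.0653, 0.0276]
orientation: [0.001, -0.014, 1.0, 0.0]
wrist_force: [-0.9, -0.4, -1.8]
finger_gap: 0.0384
at [643.7  65.3  27.6] jaw 91.6 tilt 0.1 t 12.55 gap 38.4 F [-0.9 -0.4 -1.8]
 travel [0.03, -0.04, 0.45] turn -0.001 rows 0.4
```

```bash
python3 -m crank '{"travel":[[0.02,-0.02,0.08],[0.02,-0.03,0.16],[0.02,-0.03,0.23],[0.02,-0.03,0.29],[0.02,-0.03,0.32]],"turn":[0,0,0,0,0]}'
python3 -m crank '{"travel":[[0,0,0.02],[0,0,0.04],[0,0,0.07],[0,0,0.1],[0,0,0.1]],"turn":[0,0,0,0,0]}'
python3 plan.py "642.5 63.8 9.4 91.6"
```

```text
clock: 12.97
tcp_pos: [0.642, 0.0643, 0.0135]
orientation: [-0.0, -0.014, 1.0, 0.0]
wrist_force: [-0.4, 0.7, -2.5]
finger_gap: 0.0389
clock: 13.38
tcp_pos: [0.6422, 0.0642, 0.0099]
orientation: [-0.0, -0.014, 1.0, 0.0]
wrist_force: [0.1, 0.8, -0.6]
finger_gap: 0.0385
at [642.2  64.2   9.9] jaw 91.6 tilt 0.01 t 13.3833 gap 38.5 F [ 0.1  0.8 -0.6]
 travel [-0.01, -0.01, 0.01] turn -0.001 rows 0.0
```

```bash
python3 -m crank '{"travel":[[0,0,0.02],[0,0,0.03],[0,0,0.03]],"turn":[0,0,0]}'
python3 -m crank '{"travel":[[0,0,0],[0,0,0],[0,0,0]],"turn":[0,0,0]}' 48
python3 -m crank '{"travel":[[0,0,-0.3],[0,0,-1],[0,0,-2],[0,0,-3],[0,0,-3]],"turn":[0,0,0,0,0]}'
python3 plan.py "462.4 -12.9 130 102.4; - - 14 -"
```

```text
clock: 13.63
tcp_pos: [0.6425, 0.0642, 0.0094]
orientation: [0.0, -0.014, 1.0, 0.0]
wrist_force: [-0.4, 0.2, 1.8]
finger_gap: 0.0385
clock: 13.88
tcp_pos: [0.6425, 0.0642, 0.009]
orientation: [0.0, -0.014, 1.0, 0.0]
wrist_force: [0.1, -0.9, -0.4]
finger_gap: 0.0479
clock: 14.3
tcp_pos: [0.6473, 0.0641, 0.1391]
orientation: [0.007, -0.014, 1.0, -0.0]
wrist_force: [2.2, -0.2, 0.1]
finger_gap: 0.0479
at [647.3  64.1 139.1] jaw 91.6 tilt 0.84 t 14.3 gap 47.9 F [ 2.2 -0.2  0.1]
 travel [2.34, -0.9, 0.11] turn -0.095 rows 2.4
 travel [2.41, -0.67, 0.11] turn -0.095 rows 2.4
 travel [0.0, 0.0, 2.9] turn -0.0 rows 2.8
```

```bash
python3 -m crank '{"travel":[[1,-0.4,0],[2,-0.77,0],[2.3,-0.9,0],[2.3,-0.9,0],[2.3,-0.9,0]],"turn":[-0.05,-0.095,-0.095,-0.095,-0.095]}' 50
python3 -m crank '{"travel":[[1,-0.3,0],[2,-0.55,0],[2.41,-0.67,0],[2.41,-0.67,0],[2.41,-0.67,0]],"turn":[-0.05,-0.095,-0.095,-0.095,-0.095]}'
python3 -m crank '{"travel":[[0,0,0],[0,0,0],[0,0,0]],"turn":[0,0,0]}'
python3 plan.py "462.4 -12.9 50 102.4; - - 14 -"
python3 - <<'E'
from h import *
a=[cv2.cvtColor(read_camera(n)["image"],cv2.COLOR_RGB2BGR) for n in("top","scene")]
r=lambda a,w,h:cv2.resize(a,(w,h),interpolation=cv2.INTER_CUBIC)
cv2.imwrite("pics/p9.png",np.hstack([r(a[0][100:250,200:350],400,400),r(a[1][150:350,210:410],400,400)]))
E
```

```text
clock: 14.72
tcp_pos: [0.5514, 0.0253, 0.1301]
orientation: [0.001, -0.061, 0.998, -0.0]
wrist_force: [1.6, -0.4, 0.6]
finger_gap: 0.05
clock: 15.13
tcp_pos: [0.4604, -0.0129, 0.1298]
orientation: [0.001, -0.108, 0.994, -0.0]
wrist_force: [1.3, 0.2, -0.1]
finger_gap: 0.0502
clock: 15.38
tcp_pos: [0.4605, -0.0125, 0.1291]
orientation: [0.001, -0.109, 0.994, -0.0]
wrist_force: [0.3, 0.2, -0.2]
finger_gap: 0.0497
at [460.5 -12.5 129.1] jaw 102.5 tilt 0.06 t 15.3833 gap 49.7 F [ 0.3  0.2 -0.2]
 travel [-0.05, -0.02, 1.98] turn 0.002 rows 1.9
 travel [0.0, 0.0, 0.9] turn -0.0 rows 0.9
```

View pics/p9.png

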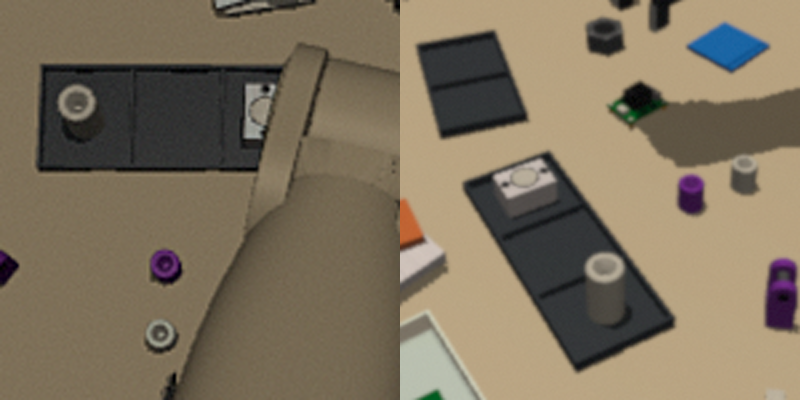

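Anvil and platen both stand upright, centred in their bays. Now the board.

```bash
python3 -m crank '{"travel":[[-0.05,-0.02,0.6],[-0.05,-0.02,1.2],[-0.05,-0.02,1.8],[-0.05,-0.02,2.1],[-0.05,-0.02,2.2]],"turn":[0,0,0,0,0]}'
python3 -m crank '{"travel":[[0,0,0.1],[0,0,0.25],[0,0,0.4],[0,0,0.5],[0,0,0.5]],"turn":[0,0,0,0,0]}'
python3 plan.py "462.4 -12.9 14 102.4"
```

```text
clock: 15.9
tcp_pos: [0.4595, -0.0125, 0.0386]
orientation: [-0.002, -0.109, 0.994, 0.001]
wrist_force: [-0.4, 1.1, 0.4]
finger_gap: 0.05
clock: 16.32
tcp_pos: [0.4609, -0.013, 0.0205]
orientation: [-0.0, -0.108, 0.994, 0.0]
wrist_force: [0.4, 0.1, -0.3]
finger_gap: 0.0501
at [460.9 -13.   20.5] jaw 102.4 tilt 0.02 t 16.3167 gap 50.1 F [ 0.4  0.1 -0.3]
 travel [-0.04, -0.01, 0.16] turn 0.001 rows 0.2
```

```bash
python3 -m crank '{"travel":[[0,0,0.07],[0,0,0.12],[0,0,0.14],[0,0,0.14]],"turn":[0,0,0,0]}'
python3 -m crank '{"travel":[[0,0,0],[0,0,0],[0,0,0],[0,0,0],[0,0,0]],"turn":[0,0,0,0,0]}' 16 50
python3 -m crank '{"travel":[[0,0,0],[0,0,0]],"turn":[0,0]}'
python3 plan.py
python3 -m crank '{"travel":[[0,0,-0.3],[0,0,-0.8],[0,0,-1.6],[0,0,-2.2],[0,0,-2.2]],"turn":[0,0,0,0,0]}'
python3 -m crank '{"travel":[[0,0,0],[0,0,0],[0,0,0]],"turn":[0,0,0]}'
python3 plan.py "640 151.8 100 91.6"
```

```text
clock: 16.65
tcp_pos: [0.461, -0.013, 0.0152]
orientation: [0.0, -0.108, 0.994, 0.0]
wrist_force: [0.5, -0.5, -0.7]
finger_gap: 0.05
clock: 17.07
tcp_pos: [0.4613, -0.0131, 0.0156]
orientation: [0.0, -0.108, 0.994, -0.0]
wrist_force: [-0.9, -0.0, 4.9]
finger_gap: 0.021
clock: 17.23
tcp_pos: [0.4613, -0.0131, 0.0156]
orientation: [0.0, -0.108, 0.994, -0.0]
wrist_force: [-1.0, 0.2, 5.5]
finger_gap: 0.0206
at [461.3 -13.1  15.6] jaw 102.4 tilt 0.04 t 17.2333 gap 20.6 F [-1.   0.2  5.5]
clock: 17.65
tcp_pos: [0.464, -0.0135, 0.1074]
orientation: [0.003, -0.108, 0.994, -0.001]
wrist_force: [0.1, 0.2, -0.5]
finger_gap: 0.0209
clock: 17.9
tcp_pos: [0.4597, -0.0128, 0.1018]
orientation: [-0.001, -0.108, 0.994, 0.0]
wrist_force: [1.1, 0.5, -0.9]
finger_gap: 0.0209
at [459.7 -12.8 101.8] jaw 102.4 tilt 0.16 t 17.9 gap 20.9 F [ 1.1  0.5 -0.9]
 travel [-2.64, 1.52, 0.02] turn 0.095 rows 2.9
 travel [-2.49, 1.77, 0.02] turn 0.095 rows 2.9
```

```bash
python3 -m crank '{"travel":[[-0.6,0.35,0],[-1.4,0.8,0],[-2.2,1.27,0],[-2.64,1.52,0],[-2.64,1.52,0]],"turn":[0.03,0.06,0.095,0.095,0.095]}'
python3 -m crank '{"travel":[[-0.7,0.5,0],[-1.5,1.07,0],[-2.1,1.5,0],[-2.4,1.7,0],[-2.49,1.77,0]],"turn":[0.03,0.06,0.095,0.095,0.095]}'
python3 -m crank '{"travel":[[0,0,0],[0,0,0],[0,0,0]],"turn":[0,0,0]}'
python3 plan.py "640 151.8 35 91.6; - - 19.6 -"
```

```text
clock: 18.32
tcp_pos: [0.5534, 0.0716, 0.1016]
orientation: [0.0, -0.063, 0.998, 0.001]
wrist_force: [1.5, 0.1, -0.5]
finger_gap: 0.0202
clock: 18.73
tcp_pos: [0.6418, 0.1528, 0.1011]
orientation: [-0.001, -0.014, 1.0, 0.0]
wrist_force: [0.4, -0.4, -0.7]
finger_gap: 0.021
clock: 18.98
tcp_pos: [0.6398, 0.1505, 0.1027]
orientation: [-0.001, -0.013, 1.0, -0.0]
wrist_force: [0.6, 0.3, -1.5]
finger_gap: 0.0208
at [639.8 150.5 102.7] jaw 91.5 tilt 0.13 t 18.9833 gap 20.8 F [ 0.6  0.3 -1.5]
 travel [-0.01, 0.03, 1.69] turn -0.002 rows 1.6
 travel [0.0, 0.0, 0.38] turn -0.0 rows 0.4
```

```bash
python3 -m crank '{"travel":[[0,0.03,0.4],[0,0.03,0.8],[0,0.03,1.2],[0,0.03,1.5],[0,0.03,1.6]],"turn":[0,0,0,0,0]}'
python3 -m crank '{"travel":[[0,0,0.05],[0,0,0.1],[0,0,0.15],[0,0,0.2],[0,0,0.2]],"turn":[0,0,0,0,0]}'
python3 plan.py "640 151.8 19.6 91.6"
```

```text
clock: 19.4
tcp_pos: [0.6391, 0.1517, 0.0372]
orientation: [-0.002, -0.013, 1.0, -0.0]
wrist_force: [-0.4, -0.5, -2.1]
finger_gap: 0.0209
clock: 19.82
tcp_pos: [0.6415, 0.1527, 0.0316]
orientation: [0.0, -0.014, 1.0, 0.0]
wrist_force: [-1.1, -0.3, -0.9]
finger_gap: 0.0208
at [641.5 152.7  31.6] jaw 91.6 tilt 0.04 t 19.8167 gap 20.8 F [-1.1 -0.3 -0.9]
 travel [0.04, -0.02, 0.3] turn -0.001 rows 0.3
```

```bash
python3 -m crank '{"travel":[[0.02,-0.02,0.06],[0.02,-0.02,0.12],[0.02,-0.02,0.17],[0.02,-0.02,0.2],[0.02,-0.02,0.2]],"turn":[0,0,0,0,0]}'
python3 -m crank '{"travel":[[0,0,0.02],[0,0,0.04],[0,0,0.06],[0,0,0.07],[0,0,0.07]],"turn":[0,0,0,0,0]}'
python3 plan.py "640 151.8 19.6 91.6"
```

```text
clock: 20.23
tcp_pos: [0.6402, 0.1519, 0.0228]
orientation: [-0.0, -0.014, 1.0, 0.0]
wrist_force: [0.3, -1.4, -1.3]
finger_gap: 0.0209
clock: 20.65
tcp_pos: [0.6404, 0.1519, 0.0204]
orientation: [-0.0, -0.014, 1.0, 0.0]
wrist_force: [0.8, -0.5, -1.3]
finger_gap: 0.0208
at [640.4 151.9  20.4] jaw 91.6 tilt 0.01 t 20.65 gap 20.8 F [ 0.8 -0.5 -1.3]
 travel [0.01, -0.0, 0.02] turn -0.001 rows 0.0
```

```bash
python3 -m crank '{"travel":[[0,0,0.01],[0,0,0.02],[0,0,0.03],[0,0,0.04],[0,0,0.04]],"turn":[0,0,0,0,0]}'
python3 -m crank '{"travel":[[0,0,0],[0,0,0],[0,0,0],[0,0,0]],"turn":[0,0,0,0]}' 36
python3 -m crank '{"travel":[[0,0,-0.3],[0,0,-1],[0,0,-2],[0,0,-2.7],[0,0,-2.7]],"turn":[0,0,0,0,0]}'
python3 -m crank '{"travel":[[0,0,0],[0,0,0]],"turn":[0,0]}' 52
python3 plan.py "459 398.5 125 123.8; - - 40 -"
```

```text
clock: 21.07
tcp_pos: [0.6406, 0.1519, 0.0197]
orientation: [0.0, -0.014, 1.0, 0.0]
wrist_force: [-1.9, -0.3, 4.4]
finger_gap: 0.0206
clock: 21.4
tcp_pos: [0.6405, 0.1519, 0.0187]
orientation: [-0.0, -0.014, 1.0, 0.0]
wrist_force: [-1.1, 0.1, 0.2]
finger_gap: 0.0361
clock: 21.82
tcp_pos: [0.6447, 0.1524, 0.1355]
orientation: [0.006, -0.014, 1.0, 0.001]
wrist_force: [0.8, 0.5, 1.3]
finger_gap: 0.0358
clock: 21.98
tcp_pos: [0.6404, 0.1519, 0.1273]
orientation: [0.0, -0.014, 1.0, 0.0]
wrist_force: [-0.3, -0.2, -0.5]
finger_gap: 0.0515
at [640.4 151.9 127.3] jaw 91.6 tilt 0.03 t 21.9833 gap 51.5 F [-0.3 -0.2 -0.5]
 travel [2.18, 3.14, 0.03] turn -0.281 rows 3.7
 travel [1.22, 3.63, 0.03] turn -0.281 rows 3.7
 travel [0.0, 0.0, 2.12] turn -0.0 rows 2.0
```

Board seated and released (contact at Fz +4). Now the grey clevis.

```bash
python3 -m crank '{"travel":[[0.6,0.85,0],[1.3,1.9,0],[2.18,3.14,0],[2.18,3.14,0],[2.18,3.14,0]],"turn":[-0.08,-0.18,-0.281,-0.281,-0.281]}'
python3 -m crank '{"travel":[[0.3,0.9,0],[0.65,1.93,0],[0.95,2.8,0],[1.15,3.4,0],[1.22,3.63,0]],"turn":[-0.08,-0.18,-0.281,-0.281,-0.281]}'
python3 -m crank '{"travel":[[0,0,0],[0,0,0],[0,0,0]],"turn":[0,0,0]}'
python3 plan.py "459 398.5 80 123.8"
python3 - <<'E'
from h import *
t=read_camera("top");s=read_camera("scene")
a=[cv2.cvtColor(c["image"],cv2.COLOR_RGB2BGR) for c in(t,s)]
r=lambda a,w,h:cv2.resize(a,(w,h),interpolation=cv2.INTER_CUBIC)
cv2.imwrite("pics/p10.png",np.hstack([r(a[0][120:240,120:240],400,400),r(a[1][240:350,380:490],400,400)]))
E
```

```text
clock: 22.4
tcp_pos: [0.5447, 0.2786, 0.1252]
orientation: [-0.003, -0.156, 0.988, 0.0]
wrist_force: [1.1, -0.8, -0.7]
finger_gap: 0.0518
clock: 22.82
tcp_pos: [0.4563, 0.4004, 0.1254]
orientation: [-0.002, -0.292, 0.956, -0.0]
wrist_force: [0.1, -0.1, -0.2]
finger_gap: 0.052
clock: 23.07
tcp_pos: [0.4601, 0.3973, 0.1263]
orientation: [-0.0, -0.29, 0.957, -0.0]
wrist_force: [0.3, -0.4, -1.1]
finger_gap: 0.0521
at [460.1 397.3 126.3] jaw 123.7 tilt 0.06 t 23.0667 gap 52.1 F [ 0.3 -0.4 -1.1]
 travel [0.01, 0.04, 1.16] turn -0.002 rows 1.1
```

View pics/p10.png

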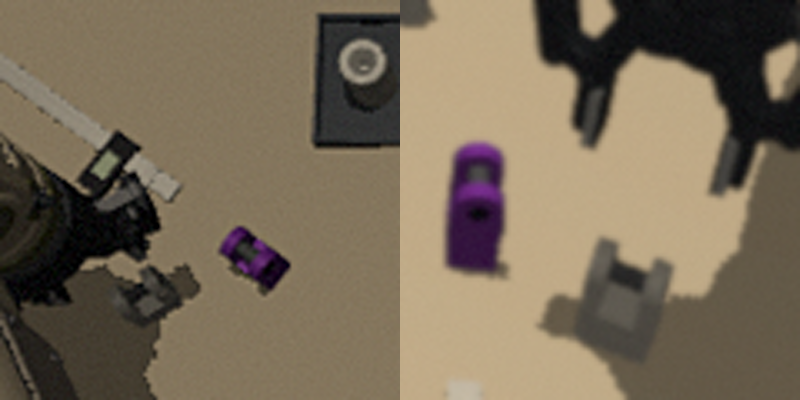

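Fingers straddle above the grey clevis with jaw and cheek directions agreeing, and the purple one stays clear. Cross-check of the position from this view:

Run:
```python
from h import *
s=load("scene"); c=load("top")
q=lambda u:np.array([ (u[0]-400)/3.636+380,u[1]/3.636+240])-.4
print("tip mid pred",proj(s,[.4601,.3973,.130]),"seen",q((658,166)))
for u in((610,240),(660,265)): print("cheek top",ray(s,q(u),.058))
for u in((577,335),(640,360)): print("base",ray(s,q(u),0))
print("purple top", ray(c,[196.5,196],.05))
```

```text
tip mid pred [450.98100433 282.63225927] seen [450.55709571 285.25456546]
cheek top [0.46368664 0.38308997 0.058     ]
cheek top [0.45221448 0.4060206  0.058     ]
base [ 4.78497514e-01  3.89183618e-01 -1.11022302e-16]
base [0.4603678 0.4153254 0.       ]
purple top [0.48820237 0.3111856  0.05      ]
```

```bash
python3 -m crank '{"travel":[[0.01,-0.02,0.5],[0.02,-0.03,1.1],[0.02,-0.03,1.7],[0.02,-0.03,2.1],[0.02,-0.03,2.2]],"turn":[0,0,0,0,0]}' 60
python3 -m crank '{"travel":[[0,0,0.1],[0,0,0.25],[0,0,0.4],[0,0,0.5],[0,0,0.5]],"turn":[0,0,0,0,0]}'
python3 plan.py "459 396 14 -"
python3 -m crank '{"travel":[[0,0,0.03],[0,0,0.06],[0,0,0.1],[0,0,0.1]],"turn":[0,0,0,0]}'
python3 -m crank '{"travel":[[0,0,0],[0,0,0],[0,0,0],[0,0,0],[0,0,0]],"turn":[0,0,0,0,0]}' 30 60
python3 -m crank '{"travel":[[0,0,0],[0,0,0]],"turn":[0,0]}'
python3 plan.py
```

```text
clock: 23.58
tcp_pos: [0.4583, 0.3947, 0.0356]
orientation: [-0.003, -0.289, 0.957, -0.001]
wrist_force: [-0.9, -1.1, 0.2]
finger_gap: 0.0602
clock: 24.0
tcp_pos: [0.4592, 0.397, 0.0186]
orientation: [-0.0, -0.29, 0.957, -0.0]
wrist_force: [0.1, 0.7, 0.1]
finger_gap: 0.0603
at [459.2 397.   18.6] jaw 123.8 tilt 0.02 t 24.0 gap 60.3 F [0.1 0.7 0.1]
 travel [0.02, -0.02, 0.11] turn -0.0 rows 0.1
clock: 24.33
tcp_pos: [0.4593, 0.3973, 0.0149]
orientation: [0.0, -0.29, 0.957, 0.0]
wrist_force: [-1.1, 0.2, 0.1]
finger_gap: 0.0596
clock: 24.75
tcp_pos: [0.4596, 0.3973, 0.0152]
orientation: [0.0, -0.29, 0.957, 0.0]
wrist_force: [1.3, -0.5, 1.3]
finger_gap: 0.0355
clock: 24.92
tcp_pos: [0.4596, 0.3973, 0.0152]
orientation: [0.0, -0.29, 0.957, 0.0]
wrist_force: [-0.2, 0.3, 3.8]
finger_gap: 0.0356
at [459.6 397.3  15.2] jaw 123.8 tilt 0.04 t 24.9167 gap 35.6 F [-0.2  0.3  3.8]
```

```bash
python3 -m crank '{"travel":[[0,0,-0.3],[0,0,-1],[0,0,-1.9],[0,0,-2.6],[0,0,-2.8]],"turn":[0,0,0,0,0]}' 30 80
python3 -m crank '{"travel":[[0,0,0],[0,0,0]],"turn":[0,0]}'
python3 plan.py "630.7 -110.2 - 80.2"
```

```text
clock: 25.33
tcp_pos: [0.4611, 0.3984, 0.1312]
orientation: [0.003, -0.29, 0.957, 0.001]
wrist_force: [0.9, -0.4, -2.2]
finger_gap: 0.0352
clock: 25.5
tcp_pos: [0.4588, 0.3969, 0.1257]
orientation: [-0.001, -0.29, 0.957, -0.0]
wrist_force: [0.4, -0.4, -4.4]
finger_gap: 0.0353
at [458.8 396.9 125.7] jaw 123.8 tilt 0.07 t 25.5 gap 35.3 F [ 0.4 -0.4 -4.4]
 travel [1.16, -4.31, -0.0] turn 0.253 rows 4.3
 travel [0.04, -4.46, -0.0] turn 0.253 rows 4.3
 travel [-1.08, -4.33, -0.0] turn 0.253 rows 4.3
```

```bash
python3 -m crank '{"travel":[[0.23,-0.86,0],[0.46,-1.72,0],[0.7,-2.6,0],[0.93,-3.45,0],[1.16,-4.31,0]],"turn":[0.05,0.1,0.15,0.2,0.253]}'
python3 -m crank '{"travel":[[0.01,-0.9,0],[0.02,-1.8,0],[0.03,-2.7,0],[0.04,-3.6,0],[0.04,-4.46,0]],"turn":[0.05,0.1,0.15,0.2,0.253]}'
python3 -m crank '{"travel":[[-0.23,-0.95,0],[-0.48,-1.9,0],[-0.73,-2.9,0],[-0.95,-3.8,0],[-1.08,-4.33,0]],"turn":[0.06,0.12,0.18,0.23,0.253]}'
python3 -m crank '{"travel":[[0,0,0],[0,0,0],[0,0,0],[0,0,0]],"turn":[0,0,0,0]}'
python3 plan.py "630.7 -110.2 35 80.2; - - 19.2 -"
```

```text
clock: 25.92
tcp_pos: [0.5147, 0.2261, 0.1236]
orientation: [-0.003, -0.166, 0.986, -0.0]
wrist_force: [0.2, 0.8, -3.2]
finger_gap: 0.0352
clock: 26.33
tcp_pos: [0.5721, 0.0573, 0.1236]
orientation: [-0.003, -0.04, 0.999, 0.0]
wrist_force: [-0.4, 0.4, -4.3]
finger_gap: 0.0351
clock: 26.75
tcp_pos: [0.6306, -0.1136, 0.1231]
orientation: [-0.002, 0.087, 0.996, -0.0]
wrist_force: [0.7, 0.4, -2.9]
finger_gap: 0.035
clock: 27.08
tcp_pos: [0.63, -0.1084, 0.1252]
orientation: [-0.002, 0.084, 0.996, 0.001]
wrist_force: [0.3, 0.2, -3.7]
finger_gap: 0.035
at [ 630.  -108.4  125.2] jaw 80.4 tilt 0.2 t 27.0833 gap 35.0 F [ 0.3  0.2 -3.7]
 travel [-0.03, -0.04, 2.26] turn 0.003 rows 2.2
 travel [0.0, 0.0, 0.4] turn -0.0 rows 0.4
```

```bash
python3 -m crank '{"travel":[[-0.03,-0.04,0.5],[-0.03,-0.04,1],[-0.03,-0.04,1.5],[-0.03,-0.04,1.9],[-0.03,-0.04,2.1]],"turn":[0,0,0,0,0]}'
python3 -m crank '{"travel":[[0,0,0.04],[0,0,0.08],[0,0,0.1],[0,0,0.12],[0,0,0.12]],"turn":[0,0,0,0,0]}'
python3 -m crank '{"travel":[[0,0,0],[0,0,0]],"turn":[0,0]}'
python3 plan.py "630.7 -110.2 19.2 80.2"
```

```text
clock: 27.5
tcp_pos: [0.6302, -0.1094, 0.0402]
orientation: [-0.002, 0.084, 0.996, 0.001]
wrist_force: [-0.4, 0.2, -4.1]
finger_gap: 0.0352
clock: 27.92
tcp_pos: [0.633, -0.1118, 0.0391]
orientation: [0.001, 0.085, 0.996, -0.0]
wrist_force: [0.7, -0.3, -2.3]
finger_gap: 0.0352
clock: 28.08
tcp_pos: [0.6326, -0.1118, 0.0387]
orientation: [0.0, 0.085, 0.996, -0.0]
wrist_force: [-0.1, 0.6, -3.0]
finger_gap: 0.0351
at [ 632.6 -111.8   38.7] jaw 80.3 tilt 0.06 t 28.0833 gap 35.1 F [-0.1  0.6 -3. ]
 travel [0.05, 0.03, 0.49] turn 0.001 rows 0.5
```

```bash
python3 -m crank '{"travel":[[0.03,0.02,0.1],[0.04,0.02,0.2],[0.04,0.02,0.3],[0.04,0.02,0.37],[0.04,0.02,0.38]],"turn":[0,0,0,0,0]}'
python3 -m crank '{"travel":[[0,0,0.02],[0,0,0.04],[0,0,0.06],[0,0,0.08],[0,0,0.08]],"turn":[0,0,0,0,0]}'
python3 plan.py "630.7 -110.2 19.2 80.2"
```

```text
clock: 28.5
tcp_pos: [0.6301, -0.1104, 0.0217]
orientation: [-0.001, 0.085, 0.996, 0.0]
wrist_force: [0.1, -0.5, -2.4]
finger_gap: 0.0351
clock: 28.92
tcp_pos: [0.6308, -0.1106, 0.0196]
orientation: [0.0, 0.085, 0.996, 0.0]
wrist_force: [0.3, 0.5, -3.1]
finger_gap: 0.035
at [ 630.8 -110.6   19.6] jaw 80.3 tilt 0.0 t 28.9167 gap 35.0 F [ 0.3  0.5 -3.1]
 travel [0.01, 0.01, 0.01] turn 0.001 rows 0.0
```

```bash
python3 -m crank '{"travel":[[0,0,0.01],[0,0,0.02],[0,0,0.03],[0,0,0.04],[0,0,0.04]],"turn":[0,0,0,0,0]}'
python3 -m crank '{"travel":[[0,0,0],[0,0,0],[0,0,0],[0,0,0]],"turn":[0,0,0,0]}' 48
python3 -m crank '{"travel":[[0,0,-0.3],[0,0,-1],[0,0,-2],[0,0,-2.6],[0,0,-2.7]],"turn":[0,0,0,0,0]}'
python3 -m crank '{"travel":[[0,0,0],[0,0,0]],"turn":[0,0]}' 70
python3 plan.py "435 -152.5 - 99; - - 3 -"
```

```text
clock: 29.33
tcp_pos: [0.631, -0.1106, 0.0193]
orientation: [0.0, 0.085, 0.996, -0.0]
wrist_force: [-3.3, 0.0, 5.6]
finger_gap: 0.0351
clock: 29.67
tcp_pos: [0.6311, -0.1107, 0.0181]
orientation: [0.0, 0.085, 0.996, 0.0]
wrist_force: [0.3, 0.1, -0.8]
finger_gap: 0.0479
clock: 30.08
tcp_pos: [0.6342, -0.1116, 0.1331]
orientation: [0.005, 0.085, 0.996, -0.001]
wrist_force: [1.0, 0.0, 0.2]
finger_gap: 0.048
clock: 30.25
tcp_pos: [0.6308, -0.1106, 0.1264]
orientation: [0.0, 0.085, 0.996, -0.0]
wrist_force: [-0.4, 0.8, -0.6]
finger_gap: 0.0692
at [ 630.8 -110.6  126.4] jaw 80.3 tilt 0.03 t 30.25 gap 69.2 F [-0.4  0.8 -0.6]
 travel [2.32, -0.93, -0.0] turn -0.163 rows 2.4
 travel [2.44, -0.54, -0.0] turn -0.163 rows 2.4
 travel [0.0, 0.0, 3.08] turn -0.0 rows 3.0
```

```bash
python3 -m crank '{"travel":[[0.6,-0.24,0],[1.3,-0.52,0],[2,-0.8,0],[2.32,-0.93,0],[2.32,-0.93,0]],"turn":[-0.05,-0.1,-0.163,-0.163,-0.163]}'
python3 -m crank '{"travel":[[0.7,-0.15,0],[1.4,-0.31,0],[2,-0.44,0],[2.3,-0.51,0],[2.44,-0.54,0]],"turn":[-0.05,-0.1,-0.163,-0.163,-0.163]}'
python3 -m crank '{"travel":[[0,0,0.3],[0,0,0.8],[0,0,1.5],[0,0,2.1],[0,0,2.3]],"turn":[0,0,0,0,0]}'
python3 -m crank '{"travel":[[0,0,0],[0,0,0],[0,0,0]],"turn":[0,0,0]}'
python3 plan.py "435 -152.5 3 99"
python3 - <<'E'
from h import *
a=[cv2.cvtColor(read_camera(n)["image"],cv2.COLOR_RGB2BGR) for n in("top","scene")]
r=lambda a,w,h:cv2.resize(a,(w,h),interpolation=cv2.INTER_CUBIC)
cv2.imwrite("pics/p11.png",np.hstack([r(a[0][160:280,320:440],400,400),r(a[1][110:230,220:340],400,400)]))
E
```

```text
clock: 30.67
tcp_pos: [0.5285, -0.1311, 0.1241]
orientation: [-0.003, 0.004, 1.0, 0.001]
wrist_force: [0.5, -0.6, 1.4]
finger_gap: 0.0698
clock: 31.08
tcp_pos: [0.4339, -0.1523, 0.1253]
orientation: [-0.001, -0.077, 0.997, 0.001]
wrist_force: [-0.1, 0.1, 0.2]
finger_gap: 0.0696
clock: 31.5
tcp_pos: [0.4345, -0.1515, 0.0309]
orientation: [-0.002, -0.077, 0.997, 0.001]
wrist_force: [-0.4, -0.4, -0.4]
finger_gap: 0.0697
clock: 31.75
tcp_pos: [0.4367, -0.153, 0.0352]
orientation: [0.001, -0.078, 0.997, -0.0]
wrist_force: [0.7, -0.5, 0.5]
finger_gap: 0.0699
at [ 436.7 -153.    35.2] jaw 98.9 tilt 0.11 t 31.75 gap 69.9 F [ 0.7 -0.5  0.5]
 travel [0.04, 0.02, 0.8] turn -0.001 rows 0.8
```

View pics/p11.png

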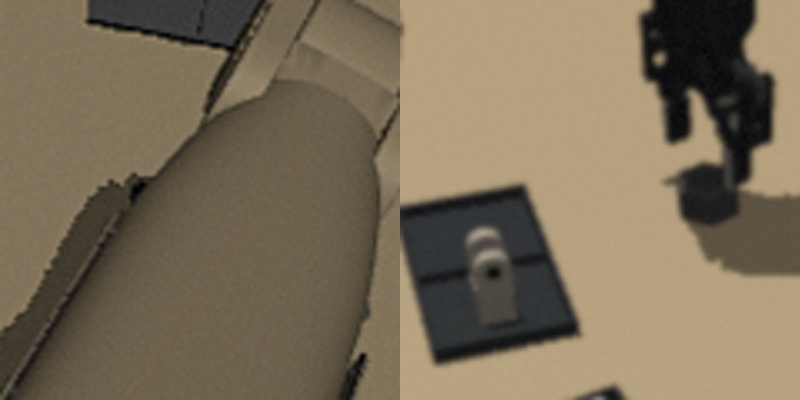

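The clevis stands upright in its bay (scene about (247,192)) and the fingers straddle the nut. Continue down.

```bash
python3 -m crank '{"travel":[[0.04,0.02,0.15],[0.04,0.02,0.3],[0.04,0.02,0.45],[0.04,0.02,0.55],[0.04,0.02,0.6]],"turn":[0,0,0,0,0]}'
python3 -m crank '{"travel":[[0,0,0.05],[0,0,0.1],[0,0,0.13],[0,0,0.15],[0,0,0.15]],"turn":[0,0,0,0,0]}'
python3 -m crank '{"travel":[[0,0,0],[0,0,0],[0,0,0],[0,0,0],[0,0,0]],"turn":[0,0,0,0,0]}' 40 70
python3 -m crank '{"travel":[[0,0,0],[0,0,0]],"turn":[0,0]}'
python3 plan.py "615.7 -196.9 125 80.2"
```

```text
clock: 32.27
tcp_pos: [0.433, -0.1517, 0.0092]
orientation: [-0.001, -0.078, 0.997, 0.0]
wrist_force: [-0.5, -0.1, 0.3]
finger_gap: 0.0702
clock: 32.68
tcp_pos: [0.4336, -0.152, 0.004]
orientation: [-0.0, -0.078, 0.997, 0.0]
wrist_force: [-0.8, 0.8, -0.5]
finger_gap: 0.0695
clock: 33.1
tcp_pos: [0.434, -0.1523, 0.0046]
orientation: [0.0, -0.078, 0.997, -0.0]
wrist_force: [-1.8, 0.1, 5.0]
finger_gap: 0.0448
clock: 33.27
tcp_pos: [0.434, -0.1523, 0.0047]
orientation: [0.0, -0.078, 0.997, -0.0]
wrist_force: [-1.1, -1.0, 5.5]
finger_gap: 0.0443
at [ 434.  -152.3    4.7] jaw 98.9 tilt 0.06 t 33.2667 gap 44.3 F [-1.1 -1.   5.5]
 travel [-2.16, -0.9, -1.5] turn 0.164 rows 2.7
 travel [-2.27, -0.54, -1.5] turn 0.164 rows 2.7
```

Gap 44.3 matches 46 across flats, with the same offset of about −1.3 as before. Lift.

```bash
python3 -m crank '{"travel":[[0,0,-0.3],[0,0,-0.9],[0,0,-1.6],[0,0,-2.2],[0,0,-2.4]],"turn":[0,0,0,0,0]}' 40 90
python3 -m crank '{"travel":[[0,0,0],[0,0,0]],"turn":[0,0]}'
python3 -m crank '{"travel":[[-0.6,-0.25,0],[-1.2,-0.5,0],[-1.8,-0.75,0],[-2.16,-0.9,0],[-2.16,-0.9,0]],"turn":[0.05,0.1,0.164,0.164,0.164]}'
python3 -m crank '{"travel":[[-0.6,-0.14,0],[-1.3,-0.31,0],[-1.9,-0.45,0],[-2.2,-0.52,0],[-2.27,-0.54,0]],"turn":[0.05,0.1,0.164,0.164,0.164]}'
python3 -m crank '{"travel":[[0,0,0],[0,0,0],[0,0,0]],"turn":[0,0,0]}'
python3 plan.py "615.7 -196.9 35 80.2; - - 8.7 -"
```

```text
clock: 33.68
tcp_pos: [0.4351, -0.1527, 0.1029]
orientation: [0.002, -0.078, 0.997, -0.001]
wrist_force: [0.9, -0.6, -2.4]
finger_gap: 0.0447
clock: 33.85
tcp_pos: [0.4334, -0.1519, 0.0994]
orientation: [-0.0, -0.078, 0.997, 0.0]
wrist_force: [1.0, 1.0, -2.6]
finger_gap: 0.044
clock: 34.27
tcp_pos: [0.5267, -0.1747, 0.0975]
orientation: [-0.0, 0.004, 1.0, 0.0]
wrist_force: [1.5, -0.6, -2.0]
finger_gap: 0.0442
clock: 34.68
tcp_pos: [0.6155, -0.1964, 0.0973]
orientation: [-0.001, 0.086, 0.996, 0.001]
wrist_force: [0.8, -0.2, -3.0]
finger_gap: 0.0439
clock: 34.93
tcp_pos: [0.6134, -0.1957, 0.0992]
orientation: [-0.001, 0.086, 0.996, 0.0]
wrist_force: [-1.1, -0.6, -2.6]
finger_gap: 0.0442
at [ 613.4 -195.7   99.2] jaw 80.2 tilt 0.16 t 34.9333 gap 44.2 F [-1.1 -0.6 -2.6]
 travel [-0.06, -0.02, 1.6] turn -0.001 rows 1.5
 travel [0.0, 0.0, 0.66] turn -0.0 rows 0.6
```

Finger backs would leave only about 5 mm to the bay walls across 84 mm, so I'll turn the jaws to lie along the bay's 96 mm.

```bash
python3 -m crank '{"travel":[[0,0,0],[0,0,0],[0,0,0],[0,0,0],[0,0,0]],"turn":[0.1,0.2,0.31,0.42,0.524]}'
python3 -m crank '{"travel":[[0,0,0],[0,0,0],[0,0,0],[0,0,0],[0,0,0]],"turn":[0.1,0.2,0.31,0.42,0.524]}'
python3 -m crank '{"travel":[[0,0,0],[0,0,0],[0,0,0],[0,0,0],[0,0,0]],"turn":[0.1,0.2,0.31,0.42,0.524]}'
python3 -m crank '{"travel":[[0,0,0],[0,0,0],[0,0,0]],"turn":[0,0,0]}'
python3 plan.py "615.7 -196.9 35 170.2; - - 8.7 -"
```

```text
clock: 35.35
tcp_pos: [0.614, -0.1961, 0.1002]
orientation: [-0.0, 0.344, 0.939, 0.0]
wrist_force: [0.0, 0.4, -1.8]
finger_gap: 0.0444
clock: 35.77
tcp_pos: [0.614, -0.196, 0.1002]
orientation: [-0.0, 0.575, 0.818, -0.0]
wrist_force: [-0.2, -0.0, -2.0]
finger_gap: 0.0443
clock: 36.18
tcp_pos: [0.614, -0.1961, 0.1002]
orientation: [-0.0, 0.767, 0.641, -0.0]
wrist_force: [0.1, 0.4, -1.9]
finger_gap: 0.0441
clock: 36.43
tcp_pos: [0.6147, -0.1963, 0.1002]
orientation: [-0.0, 0.765, 0.644, 0.0]
wrist_force: [-1.0, 0.5, -2.2]
finger_gap: 0.0443
at [ 614.7 -196.3  100.2] jaw -9.8 tilt 0.01 t 36.4333 gap 44.3 F [-1.   0.5 -2.2]
 travel [-0.01, 0.03, 1.63] turn 0.001 rows 1.6
 travel [0.0, 0.0, 0.66] turn -0.0 rows 0.6
```

```bash
python3 -m crank '{"travel":[[0,0.03,0.35],[0,0.03,0.75],[0,0.03,1.1],[0,0.03,1.4],[0,0.03,1.55]],"turn":[0,0,0,0,0]}'
python3 -m crank '{"travel":[[0,0,0],[0,0,0],[0,0,0]],"turn":[0,0,0]}'
python3 plan.py "615.7 -196.9 8.7 170.2"
python3 - <<'E'
from h import *
a=[cv2.cvtColor(read_camera(n)["image"],cv2.COLOR_RGB2BGR) for n in("top","scene")]
r=lambda a,w,h:cv2.resize(a,(w,h),interpolation=cv2.INTER_CUBIC)
cv2.imwrite("pics/p12.png",np.hstack([r(a[0][100:220,320:440],400,400),r(a[1][130:230,200:300],400,400)]))
E
```

```text
clock: 36.85
tcp_pos: [0.6152, -0.1961, 0.0362]
orientation: [-0.001, 0.765, 0.644, -0.001]
wrist_force: [0.2, 0.3, -2.7]
finger_gap: 0.044
clock: 37.1
tcp_pos: [0.617, -0.1969, 0.0389]
orientation: [0.001, 0.765, 0.643, 0.0]
wrist_force: [0.4, 0.0, -2.2]
finger_gap: 0.0439
at [ 617.  -196.9   38.9] jaw -9.9 tilt 0.08 t 37.1 gap 43.9 F [ 0.4  0.  -2.2]
 travel [-0.01, -0.03, 0.76] turn -0.002 rows 0.7
```

View pics/p12.png

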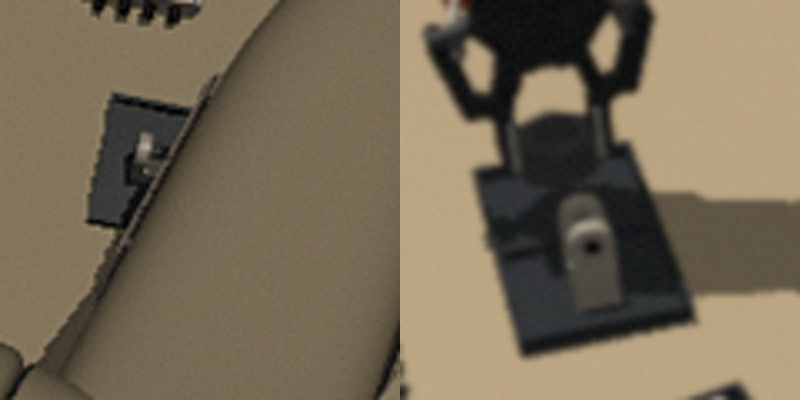

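The nut is held level over the far bay, fingers inside the bay width and clear of the clevis. Lower.

```bash
python3 -m crank '{"travel":[[0,-0.02,0.12],[0,-0.02,0.25],[0,-0.02,0.4],[0,-0.02,0.5],[0,-0.02,0.55]],"turn":[0,0,0,0,0]}'
python3 -m crank '{"travel":[[0,0,0.03],[0,0,0.06],[0,0,0.09],[0,0,0.12],[0,0,0.12]],"turn":[0,0,0,0,0]}'
python3 plan.py "615.7 -196.9 8.7 170.2"
```

```text
clock: 37.62
tcp_pos: [0.6148, -0.1961, 0.0147]
orientation: [-0.001, 0.766, 0.643, -0.0]
wrist_force: [0.9, -0.6, -2.1]
finger_gap: 0.0441
clock: 38.03
tcp_pos: [0.6156, -0.1965, 0.0112]
orientation: [-0.0, 0.766, 0.643, 0.0]
wrist_force: [-0.2, 0.5, -2.4]
finger_gap: 0.044
at [ 615.6 -196.5   11.2] jaw -9.9 tilt 0.01 t 38.0333 gap 44.0 F [-0.2  0.5 -2.4]
 travel [-0.01, 0.0, 0.06] turn -0.002 rows 0.1
```

```bash
python3 -m crank '{"travel":[[0,0,0.02],[0,0,0.04],[0,0,0.06],[0,0,0.07],[0,0,0.08]],"turn":[0,0,0,0,0]}'
python3 -m crank '{"travel":[[0,0,0],[0,0,0],[0,0,0]],"turn":[0,0,0]}'
```

```text
clock: 38.45
tcp_pos: [0.6157, -0.1965, 0.0088]
orientation: [0.0, 0.766, 0.643, 0.0]
wrist_force: [-3.2, 1.3, 6.5]
finger_gap: 0.0441
clock: 38.7
tcp_pos: [0.6157, -0.1965, 0.0088]
orientation: [0.0, 0.766, 0.643, 0.0]
wrist_force: [-2.0, 1.8, 6.0]
finger_gap: 0.0445
```

Seated. Release, lift, and move the arm aside for a final look.

```bash
python3 -m crank '{"travel":[[0,0,0],[0,0,0],[0,0,0],[0,0,0]],"turn":[0,0,0,0]}' 54
python3 -m crank '{"travel":[[0,0,-0.3],[0,0,-1],[0,0,-2],[0,0,-3],[0,0,-4]],"turn":[0,0,0,0,0]}'
python3 -m crank '{"travel":[[0,0,0],[0,0,0]],"turn":[0,0]}'
python3 plan.py "480 -500 170 -"
```

```text
clock: 39.03
tcp_pos: [0.6157, -0.1965, 0.0079]
orientation: [0.0, 0.766, 0.643, 0.0]
wrist_force: [0.4, 0.1, 1.1]
finger_gap: 0.0539
clock: 39.45
tcp_pos: [0.6152, -0.1963, 0.1705]
orientation: [-0.0, 0.766, 0.643, 0.0]
wrist_force: [1.1, -0.5, -0.1]
finger_gap: 0.0542
clock: 39.62
tcp_pos: [0.6178, -0.1974, 0.1728]
orientation: [0.004, 0.766, 0.643, 0.002]
wrist_force: [-0.3, 1.7, -0.5]
finger_gap: 0.0538
at [ 617.8 -197.4  172.8] jaw -9.9 tilt 0.46 t 39.6167 gap 53.8 F [-0.3  1.7 -0.5]
 travel [-4.02, -1.05, 0.03] turn -0.0 rows 4.0
 travel [-4.02, -1.05, 0.03] turn -0.0 rows 4.0
```

```bash
python3 -m crank '{"travel":[[-1,-0.26,0],[-2,-0.5,0],[-3,-0.8,0],[-4,-1.05,0],[-4,-1.05,0]],"turn":[0,0,0,0,0]}'
python3 -m crank '{"travel":[[-1,-0.26,0],[-2,-0.5,0],[-3,-0.8,0],[-4,-1.05,0],[-4,-1.05,0]],"turn":[0,0,0,0,0]}'
python3 -m crank '{"travel":[[0,0,0],[0,0,0],[0,0,0],[0,0,0]],"turn":[0,0,0,0]}'
python3 - <<'E'
from h import *
a=[cv2.cvtColor(read_camera(n)["image"],cv2.COLOR_RGB2BGR) for n in("top","scene")]
r=lambda a,w,h:cv2.resize(a,(w,h),interpolation=cv2.INTER_CUBIC)
x=a[0][110:270,180:440]; y=a[1][110:340,200:460]
cv2.imwrite("pics/p13.png",np.hstack([r(x,450,277+0) if 0 else cv2.copyMakeBorder(r(x,450,277),0,32,0,0,cv2.BORDER_CONSTANT),r(y,349,309)]))
E
```

```text
clock: 40.03
tcp_pos: [0.5429, -0.3531, 0.1665]
orientation: [-0.0, 0.768, 0.64, -0.001]
wrist_force: [-0.1, 0.5, -0.4]
finger_gap: 0.0541
clock: 40.45
tcp_pos: [0.4734, -0.5036, 0.1659]
orientation: [-0.0, 0.768, 0.64, -0.001]
wrist_force: [-0.4, 0.1, -0.5]
finger_gap: 0.054
clock: 40.78
tcp_pos: [0.4785, -0.4955, 0.1678]
orientation: [-0.0, 0.765, 0.644, 0.0]
wrist_force: [-0.1, -0.1, -0.3]
finger_gap: 0.0543
```

View pics/p13.png

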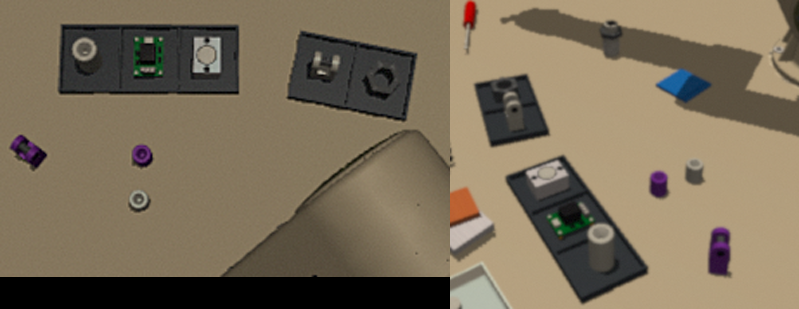

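All five parts stand in their bays; the small anvil, load cell and purple pieces are undisturbed. Hand in.

```bash
python3 -c "
from workcell import *
print(hand_in())"
```

```text
the job is handed in; nothing more can be done
None
```

Both kits are made up and the job is handed in, at about 41 s on the robot clock against the 134 s limit. I placed the parts in the order asked:
- **Three-bay tray:** the anvil is in the left bay, the platen in the right and the board in the middle.
- **Two-bay tray:** the clevis is in the left bay and the nut in the right.

**Set-down:** each part was lowered until the wrist force showed it touching the tray floor (2–12 N; weakest for the platen), then released. The forces I read after each move stayed far below the limits.

**Last pictures:** in both final views each part stands upright, about in the middle of its bay. The small anvil and both purple look-alikes are where they were. The load cell is in its usual place in the scene view, but the arm hid it from the top view.

**Disagreements:**
- The finger opening read 0.4–1.7 mm under the true part widths on every grip.
- My clevis position differed by a few mm between views, and I refined it close up before gripping.
- I judged bay centring by eye in the last pictures; I did not measure it again.

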